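# Release the hidden latch with a key and take the cover off the sloped control box

### The job

Take the red cover off the sloped control box: pull the orange-handled release key out of its holder, push it through the narrow yellow-rimmed slot in the sloped face until the hidden latch tab is all the way down, and stand the key back in its holder. Then slide the cover up the slope to the wide ends of its keyholes, lift it off its two studs and lay it flat, knob up, in the steel tray. Do not disturb the other things on the bench.

Things in the scene. Friction and masses are not known exactly. Their poses are not given: they have to be found in the camera images.
- panel: Sloped face of the fixed grey control box (240 mm wide, 189 deep), 170 mm up the slope x 240, leaning 35 degrees from level; lower edge 40 mm high, flat ledge behind its top 137 mm high, 50 deep. Origin: middle of the face, on its surface, 88.8 mm above the bench. x points up the slope (away from the robot), y to the left seen from the robot, z square out of the face.
- slot (a point): Centre of the slot's mouth, on the face at panel x 0, y 75 mm. Yellow rim; 14 mm wide along panel x, 28 long along y; runs 24 mm deep square to the face, so the key passes only about square to it. The latch tab is hidden behind it, centred, its top 30 mm below the face when up; nothing else in the way down to 44 mm.
- latch (a joint): Hidden latch, metres pressed square into the face: 0 to 0.002 = up, locked; 0.012 = all the way down, at its stop. Takes about 4 N (friction, no spring) and stays where it is pushed. While up (below 0.008) its bolt, inside the cover, stops the cover sliding up.
- stud_left (a point): Left one of two studs on the face, point on the face at panel x 6, y 15 mm; the other is at x 6, y -75. Shank 7 mm across; head 14 mm across, from 14.5 to 18.5 mm above the face.
- stop (a point): Middle of the lower side of the dark stop rail, on the face, at panel x 61, y -30 mm. The rail is 10 mm high, 8 mm wide, 150 mm long along panel y. The cover's upper edge meets it after sliding 23 mm.
- cover: Red cover, 100 mm (its x) x 130 (its y) x 12 thick, hollow below, slick, 0.2 to 0.42 kg. Origin: centre of its underside, at the start at panel x -12, y -30, z 0 mm, axes parallel to the panel's. Keyholes at its y -45 and +45: the stud hangs at cover x 18 (10 mm wide end); the wide end, 22 mm square, is centred at x -4. Slide it 18 to 26 mm up the slope, then lift square off the face; clear after 12 mm.
- cover_knob (a point): Centre of the top of the cover's black square knob, 24 x 24 mm, sides parallel to the cover's x and y, at the cover's centre, from 12 to 46 mm above its underside. Stud heads stand 6.5 mm above the cover's top, 38 mm from the knob's centre line.
- key: Release key, 0.09 kg: steel rod 8 mm across, 70 mm long, then a collar 24 mm across, 4 thick, then an orange handle 18 x 18 mm, 56 long (74 to 130 mm from the tip). Origin: the rod's tip; z along the key to the handle; x, y square to the handle's sides. At the start it hangs upright in the holder by its collar.
- key_tip (a point): Tip of the key's rod (same point as the key's origin).
- holder: Fixed key holder: base plate 90 x 90 x 8 mm with a 38 x 38 mm aluminium block, top 76 mm high; a 14 mm square hole runs down its middle. Origin: centre of the underside, z up. The key stands in it with its collar on the block's top.
- key_rest (a point): Where the key's tip is when it is fully home in the holder: on the hole's axis, 6 mm above the bench.
- tray: Fixed steel tray with black rubber lining, outer 160 mm (its x) x 190 mm (its y), walls 5 mm thick and 18 mm high, floor 5 mm above the bench. Origin: centre of the underside.
- spray: Bystander, to be left alone: spray can, 52 mm across, 170 tall, standing. Origin: centre of its underside.
- jar: Bystander, to be left alone: screw jar, 60 mm across, 70 tall, standing. Origin: centre of its underside.
- bin: Bystander, to be left alone: yellow open parts bin 130x100x70 mm. Origin: centre of its underside.
- driver: Bystander, to be left alone: screwdriver with green handle, lying. Origin: centre of its underside (lying along its x).
- wrench: Bystander, to be left alone: open-ended wrench, lying. Origin: centre of its underside (lying along its x).
- mug: Bystander, to be left alone: white mug, 80 mm across, 90 tall. Origin: centre of its underside.
- carton: Bystander, to be left alone: small cardboard carton 30x50x24 mm, standing on the flat top ledge of the control box (right-hand end seen from the robot). Origin: centre of its underside.
There are look-alikes about, which are no part of the job. There is more than one size of the cover; the job needs the larger.

How it is judged (in metres and radians):
On the way, in this order (a step that is already met when the one before it is completed fails the run):
1. the key, through the slot, has pushed the hidden latch tab down (at least 10 of its 12 mm) (value of joint latch above 0.01 m and z of key_tip in the frame of panel below -0.03 m and distance between key_tip and slot below 0.06 m), for 0.05 s.
2. the key stands fully home in its holder again, let go (distance between key_tip and key_rest below 0.009 m and angle between key's own z axis and vertical below 0.15 rad and contact force between the fingers and key below 0.1 N), for 0.2 s.
3. the cover, still on its studs, has slid at least 17 mm up the slope (x of cover in the frame of panel above 0.005 m and z of cover in the frame of panel below 0.008 m), for 0.05 s.
4. the cover is lifted off its studs (z of cover in the frame of panel above 0.022 m), for 0.05 s.
At the end, for the whole second after the job is handed in: Cover flat (0.1 rad) and knob up on the tray's floor, at rest, underside under 11 mm above the tray's underside, centre within 45 mm of the tray's centre; key released in its holder, tip within 9 mm of its place and within 0.15 rad of upright; latch still down (over 9.5 mm) (all of step 2 and horizontal distance between cover and tray below 0.045 m and angle between cover's own z axis and vertical below 0.1 rad and z of cover in the frame of tray below 0.011 m and linear speed of cover below 0.02 m/s and value of joint latch above 0.0095 m); the robot touches nothing.
It fails at once if a bystander is moved more than 30 mm (distance of any of spray, jar, bin, driver, wrench, mug, carton from where it was at the start of the episode above 0.03 m).
It also fails if it takes over 72 s, if anything falls off the work surface, if the arm or the gripper's body presses on something with over 40 N, if the wrist force passes 120 N, or if a joint passes its speed limit or range.

### The arm

A 6-joint arm with a two-finger parallel gripper is mounted at the origin on the work surface. World frame = base frame: x ahead of the robot, y to its left, z up, the work surface at z = 0. Lengths are in mm, angles in rad, forces in N, time in s.
With the tool pointing down it reaches from about 200 to 875 mm from the base axis. Payload 3.4 kg.
Tool frame: the origin (TCP) lies on the centre line of the jaws, within the pads' length; the fingertips stand 19 mm ahead of it and the grasp point (between the pads) is the TCP; z points along the fingers, y is the direction in which the jaws open and shut (so a half turn about z gives the same grasp; the last joint's range is limited). The gripper opens to 94 mm and grips with 3 to 60 N. Pads are 16 mm wide; open, the fingers measure 119 mm over their backs; the gripper's body (75 mm by 177 mm) begins 78 mm behind the grasp point.
Start: joints at [-1.439, 0.276, 1.505, -0, 1.361, -0.121], TCP at [143.814, -556.759, 224.493] pointing down, gripper open.
Joint ranges: [-2.89, 2.89], [-0.75, 2.08], [0.22, 2.7], [-1.18, 4.32], [0.11, 2.71], [-2.7, 2.7]. Speed limits (rad/s): [2.57, 2.57, 3.14, 3.14, 3.14, 3.14].

### API

Orientations are given as a 3x3 rotation matrix whose columns are the frame's x, y, z axes.
In Python, from plant import bot, effector, snapshot, sensors gives the robot as it stands. Calls block until the motion is done:
- bot.reach(position, orientation): joint-space move of the TCP to a pose.
- bot.line_to(position, rotation=None, max_speed=150, threshold=None): straight line of the TCP; rotation=None keeps the orientation; max_speed is the mean speed in mm/s. With threshold (N) it stops when the force on the tool has changed by that much, and returns True; else False.
- bot.goto_joints(angles): joint-space move.
- effector.ungrasp() and effector.close(f_grip=None): open the fingers fully, or close them until they stop; f_grip is the grip in N (None keeps the last).
- bot.hold(seconds).
- bot.inverse_kinematics(position, orientation): joint angles nearest the present ones, or None.
- snapshot(name): name is "side" or "top"; returns a dict with "img" (400x640x3 uint8, blue, green, red), "range_z" (400x640 float32, mm along the optical axis (not along the pixel's ray), 0 where there is no reading), "mtx" (3x3 intrinsics, pixels), "xyz" and "attitude" of the camera in the world. Camera axes: x right, y up, looking along -z (the intrinsics and any distortion apply to the point x, -y, -z); pixel columns grow to the right and rows downward; lengths in mm; the calibration is good to about 2 mm. A picture is of the moment at which its call begins.
A pose or a line that the arm cannot do raises bot.IKError and nothing moves.
- bot.hand_in(): hands the job in, once; it reports no verdict.
Readings, each from a call of its own:
- sensors.get_clock(): time.
- sensors.get_qpos(): joint angles.
- sensors.get_joint_velocities(): joint speeds.
- sensors.get_tau(): joint torques, N m.
- sensors.get_ee_pos(): TCP position.
- sensors.get_eef_rot(): TCP orientation.
- sensors.get_force(): force on the tool from outside, world axes, zero at the start.
- sensors.get_wrist_torque(): the same for the moment, N m.
- sensors.get_grip_width(): opening from 0.0 (shut) to 1.0 (fully open).
Only numpy, scipy, OpenCV 4.12 (cv2) and the standard library are available. Lean on these libraries where they do the work, as an engineer would, in place of code of your own. Each camera call takes 0.05 s, during which the arm holds its last target.

## Working session

There is one attempt and no reset: what is moved stays moved. The work goes in short steps, each a Python script; the robot and the scene stay as the last script left them, time stands still between calls to the robot, and variables do not carry over. Pictures are saved under pics/ and viewed, and the job is handed in when it is done.

```bash
ls; mkdir -p pics
python3 - <<'E'
from plant import bot, effector, snapshot, sensors
import cv2,numpy as np,pickle
print(sensors.get_clock())
for n in("top","side"):
    s=snapshot(n); cv2.imwrite(f"pics/{n}0.png",s["img"]); pickle.dump(s,open(f"{n}0.pkl","wb"))
    print(n,s["mtx"],s["xyz"],s["attitude"],[k for k in s])
E
```

```text
pics
0.0
top [[395.21848509   0.         317.47012814]
 [  0.         395.21848509 195.83233628]
 [  0.           0.           1.        ]] [ 328.37817887   -3.53276201 1196.9127323 ] [[-0.00149206  0.97426887 -0.22538397]
 [-0.99997124 -0.00312968 -0.00690878]
 [-0.00743638  0.22536718  0.97424552]] ['img', 'range_z', 'mtx', 'xyz', 'attitude']
side [[360.91055786   0.         314.78763827]
 [  0.         360.91055786 203.86713456]
 [  0.           0.           1.        ]] [ 274.16025391 -875.33457818  918.68867539] [[ 0.94303859  0.22388067 -0.2460806 ]
 [-0.33255121  0.61352363 -0.7162391 ]
 [-0.00937582  0.75727551  0.65302825]] ['img', 'range_z', 'mtx', 'xyz', 'attitude']
```

View pics/top0.png

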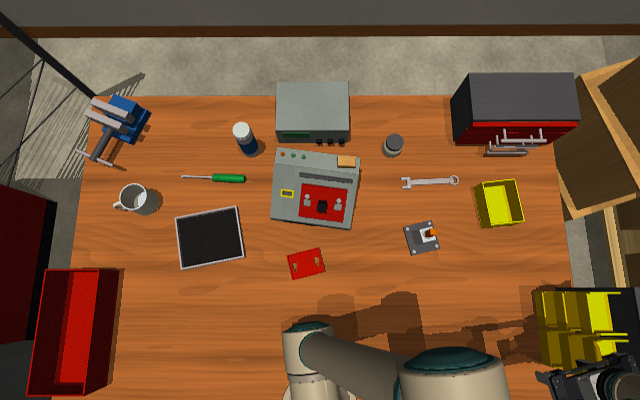

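View pics/side0.png

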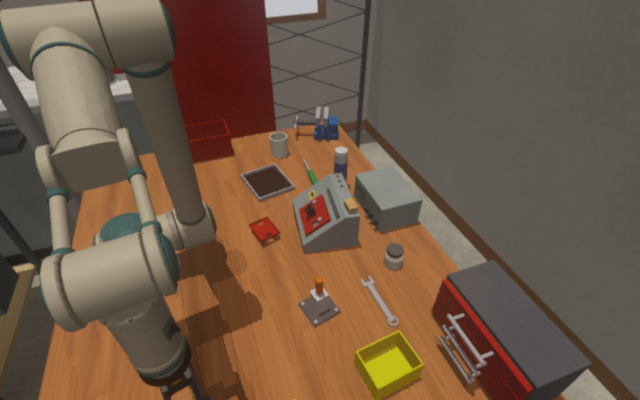

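Top view: the full-size red cover is on the sloped box at (322,203). A smaller red cover lies on the bench at (306,263). The key and holder are at (425,236) and the black-lined tray at (210,238). Next I'll enlarge both.

```bash
cat > h.py <<'E'
import numpy as np,cv2,pickle
def load(n): return pickle.load(open(n,"rb"))
def ray(s,u,v):
    K=s["mtx"]; d=np.array([(u-K[0,2])/K[0,0],-(v-K[1,2])/K[1,1],-1.0])
    return s["xyz"],s["attitude"]@d
def plane(s,u,v,z=0):
    o,d=ray(s,u,v); return o+d*(z-o[2])/d[2]
def depthpt(s,u,v):
    o,d=ray(s,u,v); return o+d*s["range_z"][int(round(v)),int(round(u))]
def cloud(s):
    v,u=np.mgrid[0:400,0:640]; K=s["mtx"]
    d=np.stack([(u-K[0,2])/K[0,0],-(v-K[1,2])/K[1,1],-np.ones(u.shape)],-1)
    P=s["xyz"]+(d*s["range_z"][...,None])@s["attitude"].T
    P[s["range_z"]<=0]=np.nan
    return P
def proj(s,p):
    c=s["attitude"].T@(np.asarray(p,float)-s["xyz"]); K=s["mtx"]
    return np.array([K[0,2]+K[0,0]*c[0]/-c[2],K[1,2]+K[1,1]*-c[1]/-c[2]])
E
python3 - <<'E'
from h import *
t=load("top0.pkl");s=load("side0.pkl")
def crop(s,x,y,w,h,k): return cv2.resize(s["img"][y:y+h,x:x+w],None,fx=k,fy=k,interpolation=cv2.INTER_CUBIC)
cv2.imwrite("pics/c1.png",crop(t,265,140,100,95,6)); 
cv2.imwrite("pics/c2.png",np.hstack([crop(t,398,210,50,50,8),crop(s,295,270,50,60,8)[:400]]))
cv2.imwrite("pics/c3.png",crop(s,285,170,80,85,6))
for n,q,pts in(("top",t,[(322,203),(300,205),(320,170),(430,232),(424,245),(410,247),(210,238),(306,263)]),("side",s,[(320,285),(319,295),(268,182)])):
    P=cloud(q)
    for u,v in pts: print(n,u,v,P[v,u].round(1))
E
```

```text
top 322 203 [556.4  -8.5 122.6]
top 300 205 [559.5  54.8  81.5]
top 320 170 [649.3  -3.2 131.5]
top 430 232 [ 473.3 -299.7  132.9]
top 424 245 [ 451.3 -314.     7.8]
top 410 247 [ 445.4 -272.     7.1]
top 210 238 [474.1 330.4   5.2]
top 306 263 [397.6  38.6  26.1]
side 320 285 [ 477.3 -318.8  119.6]
side 319 295 [ 473.5 -321.4   79.6]
side 268 182 [480.3 319.9   9.5]
```

View pics/c1.png

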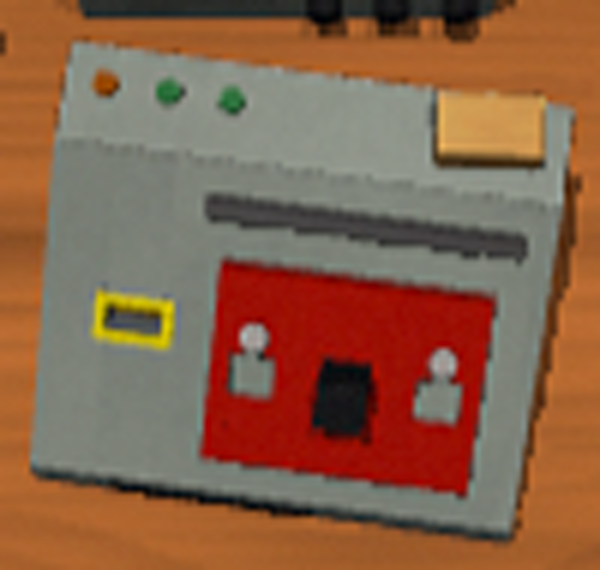

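View pics/c2.png

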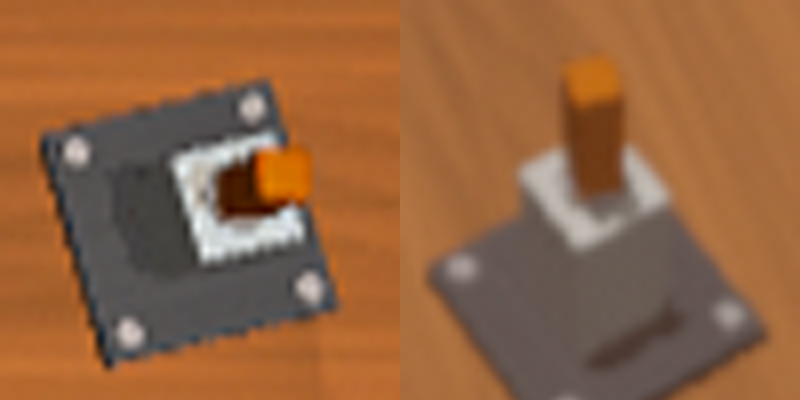

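View pics/c3.png

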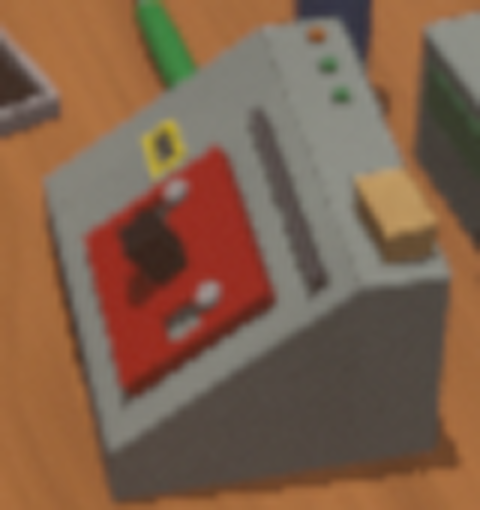

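Top crop c1 shows the rim at about (287,193), stud heads near (307,196) and (339,200), and the knob near (322,206). The key's orange top is at about (433,231). The cover on the studs is the 100x130 one, with two keyholes and a knob. The one on the bench is clearly smaller, so it's the decoy. Next I'll triangulate these points.

```bash
cat >> h.py <<'E'
def cent(s,lo,hi,box,val=None):
    x0,y0,x1,y1=box
    im=s["img"][y0:y1,x0:x1]; hsv=cv2.cvtColor(im,cv2.COLOR_BGR2HSV)
    m=cv2.inRange(hsv,np.array(lo),np.array(hi))
    n,l,st,c=cv2.connectedComponentsWithStats(m)
    i=1+np.argmax(st[1:,4]); return c[i]+[x0,y0],st[i,4],(l==i)
def tri(s1,p1,s2,p2):
    o1,d1=ray(s1,*p1);o2,d2=ray(s2,*p2)
    A=np.stack([d1,-d2],1); k=np.linalg.lstsq(A,o2-o1,rcond=None)[0]
    a=o1+k[0]*d1;b=o2+k[1]*d2
    return (a+b)/2,np.linalg.norm(a-b)
E
python3 - <<'E'
from h import *
t=load("top0.pkl");s=load("side0.pkl")
# pixel dumps
def ext(m,off):
    pass
y1,n1,m1=cent(t,(22,150,120),(35,255,255),(270,180,300,205)); y2,n2,_=cent(s,(22,120,90),(35,255,255),(300,185,325,205))
print("rim",y1,n1,y2,n2,tri(t,y1,s,y2))
def heads(s,box):
    x0,y0,x1,y1=box; hsv=cv2.cvtColor(s["img"][y0:y1,x0:x1],cv2.COLOR_BGR2HSV)
    for th in (150,165,180):
        m=((hsv[...,2]>th)&(hsv[...,1]<40)).astype(np.uint8)
        n,l,st,c=cv2.connectedComponentsWithStats(m)
        print(th,[(c[i]+[x0,y0],st[i,4]) for i in range(1,n) if st[i,4]>2])
heads(t,(298,183,348,222)); heads(s,(300,195,330,235))
# orange bright top
for q,b in((t,(420,220,442,250)),(s,(310,272,330,300))):
  for v in (0,200): print("orange",cent(q,(5,150,v),(20,255,255),b)[:2])
# red quad
for q,b in((t,(290,180,350,225)),(s,(296,190,335,240))):
    im=q["img"][b[1]:b[3],b[0]:b[2]];hsv=cv2.cvtColor(im,cv2.COLOR_BGR2HSV)
    m=(((hsv[...,0]<6)|(hsv[...,0]>174))&(hsv[...,1]>150)&(hsv[...,2]>60)).astype(np.uint8)
    cs,_=cv2.findContours(m,cv2.RETR_EXTERNAL,cv2.CHAIN_APPROX_NONE);c=max(cs,key=cv2.contourArea)
    print("red",cv2.approxPolyDP(cv2.convexHull(c),3,True)[:,0]+[b[0],b[1]],cv2.contourArea(c))
# depth plane fit of face
P=cloud(t)
import itertools
reg=[P[v,u] for u in range(276,296) for v in range(172,186)]+[P[v,u] for u in range(274,296) for v in range(202,214)]
reg=np.array(reg);reg=reg[~np.isnan(reg[:,0])]
A=np.c_[reg[:,:2],np.ones(len(reg))];k=np.linalg.lstsq(A,reg[:,2],rcond=None)[0]
print("slope",np.degrees(np.arctan(np.hypot(*k[:2]))),"yaw",np.degrees(np.arctan2(k[1],k[0])),"resid",np.std(A@k-reg[:,2]))
E
```

```text
rim [286.95454545 192.81818182] 66 [311.74193548 194.16129032] 31 (array([594.97888735,  92.51330969,  86.27337007]), np.float64(0.8530653192995007))
150 [(array([306.58333333, 195.75      ]), np.int32(12)), (array([338.5, 200.2]), np.int32(10))]
165 []
180 []
150 []
165 []
180 []
orange (array([435.75732218, 231.22594142]), np.int32(239))
orange (array([433.07407407, 231.22222222]), np.int32(27))
orange (array([319.7311828 , 280.95698925]), np.int32(372))Traceback (most recent call last):
  File "<stdin>", line 17, in <module>
  File "h.py", line 24, in cent
    i=1+np.argmax(st[1:,4]); return c[i]+[x0,y0],st[i,4],(l==i)
        ~~~~~~~~~^^^^^^^^^^
    return _wrapfunc(a, 'argmax', axis=axis, out=out, **kwds)
    return bound(*args, **kwds)
ValueError: attempt to get argmax of an empty sequence
```

Run:
```python
from h import *
t=load("top0.pkl");s=load("side0.pkl")
b=(302,195,330,232);hsv=cv2.cvtColor(s["img"],cv2.COLOR_BGR2HSV)[b[1]:b[3],b[0]:b[2]]
m=((hsv[...,2]>95)&(hsv[...,1]<70)).astype(np.uint8)
n,l,st,c=cv2.connectedComponentsWithStats(m)
print([(c[i]+[b[0],b[1]],st[i]) for i in range(1,n) if st[i,4]>2])
hs=cv2.cvtColor(s["img"],cv2.COLOR_BGR2HSV)
print(hs[275:296,314:327,2]); print(hs[275:296:3,314:327,0])
ht=cv2.cvtColor(t["img"],cv2.COLOR_BGR2HSV)
print(ht[226:240,424:440,2]);print(ht[226:240,424:440,0])
for q,b in((t,(290,180,350,225)),(s,(296,190,335,240))):
    im=q["img"][b[1]:b[3],b[0]:b[2]];hsv=cv2.cvtColor(im,cv2.COLOR_BGR2HSV)
    m=(((hsv[...,0]<6)|(hsv[...,0]>174))&(hsv[...,1]>150)&(hsv[...,2]>60)).astype(np.uint8)
    cs,_=cv2.findContours(m,cv2.RETR_EXTERNAL,cv2.CHAIN_APPROX_NONE);c=max(cs,key=cv2.contourArea)
    print("red",(cv2.approxPolyDP(cv2.convexHull(c),3,True)[:,0]+[b[0],b[1]]).tolist(),cv2.contourArea(c))
P=cloud(t)
reg=[P[v,u] for u in range(276,296) for v in range(172,186)]+[P[v,u] for u in range(274,296) for v in range(202,214)]
reg=np.array(reg);reg=reg[~np.isnan(reg[:,0])]
A=np.c_[reg[:,:2],np.ones(len(reg))];k=np.linalg.lstsq(A,reg[:,2],rcond=None)[0]
print("slope",np.degrees(np.arctan(np.hypot(*k[:2]))),"yaw",np.degrees(np.arctan2(k[1],k[0])),"resid",np.std(A@k-reg[:,2]))
```

```text
[(array([304.91428571, 199.35714286]), array([ 0,  0,  8, 12, 70], dtype=int32)), (array([317., 195.]), array([14,  0,  3,  1,  3], dtype=int32)), (array([327.01449275, 201.42028986]), array([21,  0,  7, 19, 69], dtype=int32)), (array([313.875, 201.5  ]), array([11,  5,  3,  4,  8], dtype=int32)), (array([319.09090909, 218.63636364]), array([16, 22,  3,  4, 11], dtype=int32)), (array([323.73684211, 227.76315789]), array([13, 27, 15, 10, 76], dtype=int32)), (array([315.   , 224.125]), array([11, 28,  5,  3,  8], dtype=int32)), (array([302.25, 229.  ]), array([ 0, 31,  2,  6,  8], dtype=int32))]
[[158 160 161 163 164 168 172 173 173 170 167 167 171]
 [158 159 162 165 164 165 174 174 174 172 169 167 169]
 [158 158 168 176 182 183 187 178 173 174 171 167 168]
 [160 171 183 190 193 194 194 187 176 174 173 169 168]
 [159 163 184 194 195 195 195 192 176 171 174 171 169]
 [154 143 178 194 195 195 195 192 178 172 173 173 170]
 [152 132 171 191 193 192 190 185 167 168 173 175 171]
 [152 128 144 174 174 163 157 150 139 159 172 174 174]
 [153 124 114 137 136 123 118 117 121 154 169 173 176]
 [15
[... 2318 characters left out ...]
  13  17  16  16  16  15  14  12  13  13]
 [  3  13  11  13  12  13  13  17  16  16  16  16  15  12  13  13]
 [  5  13  11  13  12  12  13  15  15  14  14  14  14  12  12  13]
 [  4  13  11  12  13  11  12  12  11  11   9  12  11  13  13  13]
 [ 15  12   9  10  10  10   9   9  11 103  99  96   7  13  13  13]
 [100  11   9   9  10  11  11  99  70 105 100  80 128  13  13  13]
 [ 94  98 105  15  10  15  36  86  78 102 106  72 150  12  13  13]
 [ 90  94 102  95  90  90  70  80  80  99 105  75   0  10  13  13]]
red [[302, 184], [345, 189], [342, 221], [298, 215]] 1424.0
red [[321, 195], [329, 220], [306, 234], [300, 209]] 555.0
slope 34.79871764602096 yaw -8.17030773989402 resid 2.410070256194119
```

Run:
```python
from h import *
t=load("top0.pkl");s=load("side0.pkl")
c,sn=np.cos(np.radians(35)),np.sin(np.radians(35))
def zof(x,z): return 88.8+x*sn+z*c
a=plane(t,306.58,195.75,zof(6,18.5));b=plane(t,338.5,200.2,zof(6,18.5))
d=a-b; print("studs",a,b,np.linalg.norm(d),"yaw",np.degrees(np.arctan2(-d[0],d[1])))
cor=[((302,184),38,35),((345.5,189),38,-95),((342.5,221.3),-62,-95),((298,215.5),-62,35)]
W=[plane(t,*p,zof(x,12)) for p,x,y in cor]
for i in (0,2):
    d=W[i]-W[i+1]; d=d*np.sign(d[1]); print("edge",np.linalg.norm(d),np.degrees(np.arctan2(-d[0],d[1])))
# 2D rigid fit of horizontal
pts=[((6,15,18.5),a),((6,-75,18.5),b),((0,75,0.5),plane(t,286.95,192.82,zof(0,.5)))]+[((x,y,12),w) for (p,x,y),w in zip(cor,W)]
pts.append(((0,75,.5),plane(s,311.74,194.16,zof(0,.5))))
L=np.array([[x*c-z*sn,y] for (x,y,z),w in pts]);G=np.array([w[:2] for _,w in pts])
l=L-L[:7].mean(0);g=G-G[:7].mean(0)
th=np.arctan2((l[:7,0]*g[:7,1]-l[:7,1]*g[:7,0]).sum(),(l[:7]*g[:7]).sum())
R=np.array([[np.cos(th),-np.sin(th)],[np.sin(th),np.cos(th)]]);T=G[:7].mean(0)-R@L[:7].mean(0)
print("panel yaw",np.degrees(th),"org",T);print((G-(L@R.T+T)).round(1))
H=[plane(t,u,v,8) for u,v in [(403,226.9),(431.5,220.2),(440.5,247.9),(411.5,255.9)]]
print("holder",np.mean(H,0),[round(np.linalg.norm(H[i]-H[(i+1)%4]),1) for i in range(4)],[round(np.degrees(np.arctan2(*(H[(i+1)%4]-H[i])[[1,0]])),1) for i in range(4)])
print("keytop",plane(t,433.1,231,136),plane(s,318.7,279.6,136),tri(t,(433.1,231),s,(318.7,279.6)))
# tray
hsv=cv2.cvtColor(t["img"],cv2.COLOR_BGR2HSV);b=(170,200,250,275)
m=((hsv[...,2]<70)).astype(np.uint8)[b[1]:b[3],b[0]:b[2]]
cs,_=cv2.findContours(m,cv2.RETR_EXTERNAL,cv2.CHAIN_APPROX_NONE);q=max(cs,key=cv2.contourArea)
r=cv2.minAreaRect(q);bx=cv2.boxPoints(r)+[b[0],b[1]]
W=[plane(t,u,v,8) for u,v in bx];print("tray",bx.round(1).tolist(),np.mean(W,0),[round(np.linalg.norm(W[i]-W[(i+1)%4]),1) for i in range(4)],[round(np.degrees(np.arctan2(*(W[(i+1)%4]-W[i])[[1,0]])),1) for i in range(4)])
cv2.imwrite("pics/c4.png",cv2.resize(t["img"][195:280,165:255],None,fx=6,fy=6))
```

```text
studs [580.76749124  35.01674099 107.39577144] [567.59097654 -55.11990146 107.39577144] 91.09464776792385 yaw -8.316804709117923
edge 123.09188841323716 -6.961791056892996
edge 130.4406471372954 -7.680764063218656
panel yaw -7.525999272349628 org [584.15845566  18.9151556 ]
[[ 0.3  0.5]
 [-1.1 -0.4]
 [ 0.1 -1. ]
 [-1.  -2.8]
 [ 1.1  3.9]
 [ 0.1 -0.3]
 [ 0.5  0.1]
 [ 0.6 -4.1]]
holder [ 473.44753096 -308.20371465    8.        ] [np.float64(89.8), np.float64(86.5), np.float64(90.9), np.float64(89.6)] [np.float64(-76.9), np.float64(-165.8), np.float64(105.0), np.float64(13.5)]
keytop [ 475.57270074 -307.3631578   136.        ] [ 475.91998302 -312.54285779  136.        ] (array([ 476.74828784, -308.89451023,  130.92247032]), np.float64(0.9401328036323999))
tray [[172.8, 219.8], [233.9, 207.6], [243.3, 254.5], [182.2, 266.8]] [477.25212366 335.67574292   8.        ] [np.float64(189.0), np.float64(147.2), np.float64(184.0), np.float64(146.7)] [np.float64(-78.6), np.float64(-166.4), np.float64(101.2), np.float64(15.6)]
```

View pics/c4.png

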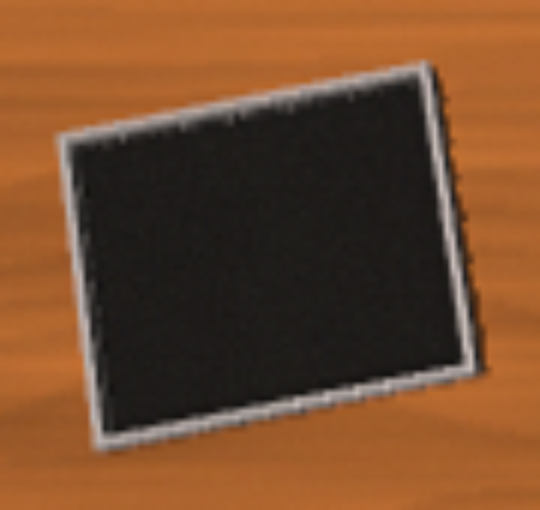

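The tray crop shows outer corners at about (175,217.5), (236,205), (244,257) and (181,270). Next I need the handle yaw and better tray numbers.

Run:
```python
from h import *
t=load("top0.pkl");s=load("side0.pkl")
W=np.array([plane(t,u,v,18) for u,v in [(175,217.5),(236.3,205.3),(244.2,257),(181.2,270)]])
print("tray",W.mean(0),[round(np.linalg.norm(W[i]-W[(i+1)%4]),1) for i in range(4)],[round(np.degrees(np.arctan2(*(W[(i+1)%4]-W[i])[[1,0]])),1) for i in range(4)])
k=12
outs=[]
for q,(x,y,w,h),th in((t,(424,222,18,18),None),(s,(310,270,18,18),None)):
    im=q["img"][y:y+h,x:x+w]; big=cv2.resize(im,None,fx=k,fy=k,interpolation=cv2.INTER_CUBIC)
    hsv=cv2.cvtColor(big,cv2.COLOR_BGR2HSV)
    m=((hsv[...,0]>=10)&(hsv[...,0]<=20)&(hsv[...,1]>225)&(hsv[...,2]>(150 if q is s else 190))).astype(np.uint8)
    n,l,st,c=cv2.connectedComponentsWithStats(m);i=1+np.argmax(st[1:,4])
    cs,_=cv2.findContours((l==i).astype(np.uint8),0,1)
    pts=cs[0][:,0].astype(float); P=np.array([plane(q,(u+.5)/k-.5+x,(v+.5)/k-.5+y,136)[:2] for u,v in pts]).astype(np.float32)
    print("min rect on plane",cv2.minAreaRect(P), st[i])
    cv2.drawContours(big,cs,-1,(255,0,0),1); outs.append(cv2.resize(big,(380,380)))
cv2.imwrite("pics/c5.png",np.hstack(outs))
```

```text
tray [475.44017693 329.33199296  18.        ] [np.float64(188.2), np.float64(159.2), np.float64(187.8), np.float64(159.6)] [np.float64(-78.6), np.float64(-169.0), np.float64(101.5), np.float64(11.1)]
min rect on plane ((474.8310241699219, -307.32867431640625), (16.87265968322754, 16.01183319091797), 87.93804931640625) [  77   82   77   72 4552]
min rect on plane ((477.0248718261719, -314.27099609375), (12.957112312316895, 8.55463695526123), 41.394927978515625) [  88  101   49   42 1010]
```

View pics/c5.png

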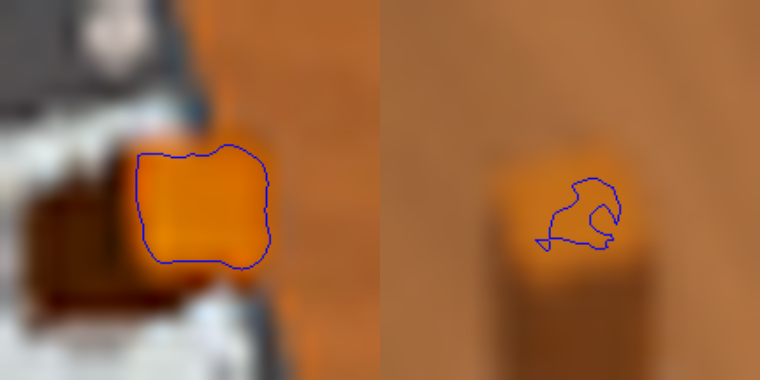

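```bash
cat >> h.py <<'E'
def Rz(d): a=np.radians(d); return np.array([[np.cos(a),-np.sin(a),0],[np.sin(a),np.cos(a),0],[0,0,1.]])
def Ry(d): a=np.radians(d); return np.array([[np.cos(a),0,np.sin(a)],[0,1,0],[-np.sin(a),0,np.cos(a)]])
YAW=-7.9
PR=Rz(YAW)@Ry(-35); PO=np.array([584.3,18.9,88.8])
def pan(x,y,z): return PO+PR@np.array([x,y,z],float)
DOWN=np.diag([1.,-1,-1]) # tool x fwd, y right, z down
def down(y,flip=0): return Rz(y)@DOWN@Rz(180*flip)
def face(flip=0,q=0): return PR@DOWN@Rz(180*flip+q)
E
python3 - <<'E'
from h import *
from plant import bot,sensors
print(PR.round(3),pan(0,75,0),sensors.get_eef_rot().round(2))
for f in(0,1):
  for q in (0,90):
    for n,p,R in(("grasp",[475.3,-308,104],down(6+q,f)),("up",[475.3,-308,200],down(6+q,f)),("pre",pan(0,75,98+25),face(f,-q)),("in",pan(0,75,54),face(f,-q)),("cov",pan(-12,-30,41),face(f,-q)),("lift",pan(10,-30,120),face(f,-q)),("tray",[475.4,329.3,46],down(11.3+q,f))):
        j=bot.inverse_kinematics(p,R); print(f,q,n,None if j is None else np.round(j,2))
E
```

```text
[[ 0.811  0.137 -0.568]
 [-0.113  0.991  0.079]
 [ 0.574  0.     0.819]] [594.60834095  93.18820974  88.8       ] [[ 0.97  0.25 -0.  ]
 [ 0.25 -0.97  0.  ]
 [ 0.   -0.   -1.  ]]
0 0 grasp [-0.7   0.36  1.71 -0.    1.08  0.77]
0 0 up [-0.7   0.28  1.56 -0.    1.3   0.77]
0 0 pre [ 0.19  0.01  2.11 -0.43  0.47  2.23]
0 0 in [ 0.16  0.15  2.14 -0.58  0.31  2.37]
0 0 cov [-0.14  0.12  2.24  0.    0.17  1.57]
0 0 lift [-0.14 -0.04  2.16  0.    0.42  1.57]
0 0 tray [ 0.49  0.43  1.75 -0.    0.96  1.86]
0 90 grasp [-0.7   0.36  1.71 -0.    1.08 -0.8 ]
0 90 up [-0.7   0.28  1.56 -0.    1.3  -0.8 ]
0 90 pre [ 0.19  0.01  2.11 -0.43  0.47  0.66]
0 90 in [ 0.16  0.15  2.14 -0.58  0.31  0.8 ]
0 90 cov [-0.14  0.12  2.24  0.    0.17 -0.  ]
0 90 lift [-0.14 -0.04  2.16  0.    0.42 -0.  ]
0 90 tray [ 0.49  0.43  1.75 -0.    0.96  0.29]
1 0 grasp [-0.7   0.36  1.71 -0.    1.08 -2.37]
1 0 up [-0.7   0.28  1.56 -0.    1.3  -2.37]
1 0 pre [ 0.19  0.01  2.11 -0.43  0.47 -0.91]
1 0 in [ 0.16  0.15  2.14 -0.58  0.31 -0.77]
1 0 cov [-0.14  0.12  2.24  0.    0.17 -1.58]
1 0 lift [-0.14 -0.04  2.16  0.    0.42 -1.57]
1 0 tray [ 0.49  0.43  1.75 -0.    0.96 -1.28]
1 90 grasp [-0.7   0.36  1.71 -0.    1.08  2.34]
1 90 up [-0.7   0.28  1.56 -0.    1.3   2.34]
1 90 pre [ 0.19  0.01  2.11 -0.43  0.47 -2.48]
1 90 in [ 0.16  0.15  2.14 -0.58  0.31 -2.34]
1 90 cov None
1 90 lift None
1 90 tray None
```

Run:
```python
from h import *
from plant import bot,sensors,effector,snapshot
K=np.array([474.6,-308,104.])
bot.reach(K+[0,0,90],down(96)); 
hit=bot.line_to(K,max_speed=150,threshold=15); print(hit,sensors.get_ee_pos(),sensors.get_force())
effector.close(f_grip=40); print(sensors.get_grip_width()*94,sensors.get_force(),sensors.get_ee_pos(),sensors.get_clock())
bot.line_to(K+[0,0,90]); print(sensors.get_grip_width()*94,sensors.get_force(),sensors.get_wrist_torque())
for n in("top","side"):
    s=snapshot(n); pickle.dump(s,open(f"{n}1.pkl","wb"))
    c=s["img"][190:290,370:490] if n=="top" else s["img"][210:340,250:400]
    cv2.imwrite(f"pics/{n}1.png",cv2.resize(c,None,fx=5 if n=="top" else 4,fy=5 if n=="top" else 4))
print(sensors.get_clock())
```

```text
False [ 474.89956861 -308.83416745  104.62104438] [0.94542313 0.13521358 1.49884111]
17.99370625281412 [-0.77992894  0.07006799  0.20010149] [ 474.65765056 -307.90815326  103.99281637] 3.5333
17.449722416759027 [ 0.36253572  0.29310411 -1.08103536] [-0.03691192 -0.09238095  0.00915618]
4.3833
```

View pics/side1.png

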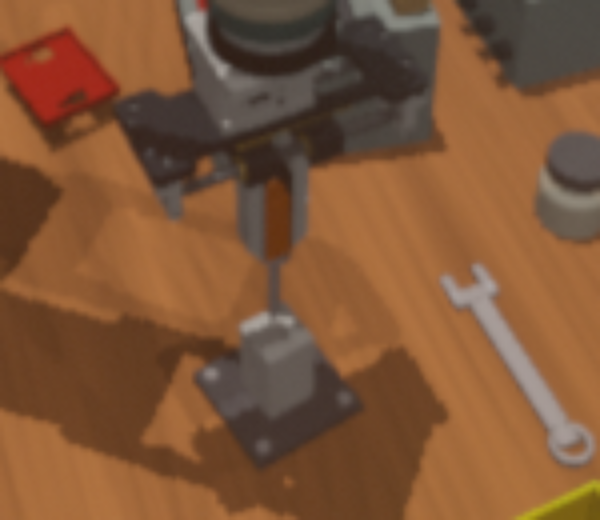

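View pics/top1.png

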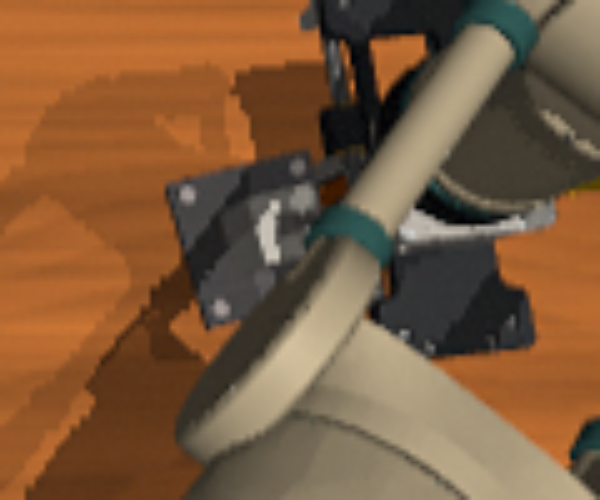

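The key is held: the side view shows the rod upright at crop (272,285), clear of the block. Next I'll take it to just above the slot.

Run:
```python
from h import *
from plant import bot,sensors,effector,snapshot
bot.reach(pan(-40,75,98+90),face(0,-90)); 
bot.line_to(pan(0,75,98+12)); bot.hold(.2)
print(sensors.get_ee_pos(),pan(0,75,110),sensors.get_force(),sensors.get_clock())
for n in("top","side"):
    s=snapshot(n); pickle.dump(s,open(f"{n}2.pkl","wb"))
    print(n,"tip px",proj(s,pan(0,75,12)),"slot px",proj(s,pan(0,75,0)))
    c=s["img"][150:230,250:350] if n=="top" else s["img"][155:235,270:370]
    cv2.imwrite(f"pics/{n}2.png",cv2.resize(c,None,fx=6,fy=6))
```

```text
[531.66825033 102.06682934 179.52448088] [532.11372326 101.86005456 178.90672487] [-0.12935283  0.26298918 -0.48794601] 6.875
top tip px [286.00916459 194.11199912] slot px [286.66531307 192.59334802]
side tip px [309.55689006 191.7185232 ] slot px [311.46333119 193.57119294]
```

View pics/side2.png

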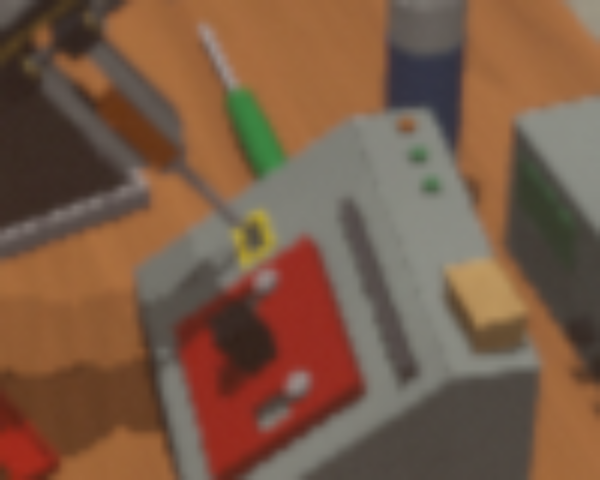

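View pics/top2.png

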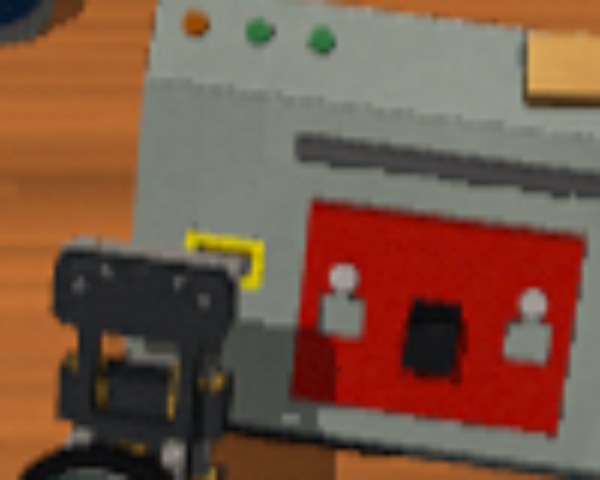

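In the side view the tip sits at about crop (242,222), px (310,192). That's right over the rim at (311.5,194) and matches the projection. I'll go in guarded.

Run:
```python
from h import *
from plant import bot,sensors,effector,snapshot
def loc(): return (PR.T@(sensors.get_ee_pos()-PO)-[0,0,98]).round(1)
def F(): return (PR.T@sensors.get_force()).round(1)
print("mouth",bot.line_to(pan(0,75,98-8),max_speed=40,threshold=8),loc(),F())
if loc()[2]<-6:
    print("deep",bot.line_to(pan(0,75,98-27),max_speed=50,threshold=10),loc(),F())
print(sensors.get_clock())
```

```text
mouth False [-0.2 74.9 -8.3] [-0.5 -0.1 -0.9]
deep False [ -0.3  74.9 -27.4] [-0.9 -0.1 -1.6]
8.1583
```

Run:
```python
from h import *
from plant import bot,sensors,effector,snapshot
def loc(): return (PR.T@(sensors.get_ee_pos()-PO)-[0,0,98]).round(1)
def F(): return (PR.T@sensors.get_force()).round(1)
for d in (36,39,41,42,43,44,45):
    h=bot.line_to(pan(0,75,98-d),max_speed=40,threshold=25); print(d,h,loc(),F(),round(sensors.get_grip_width()*94,2))
    if h or F()[2]>18: break
bot.hold(.15);print(loc(),F(),sensors.get_clock())
```

```text
36 False [ -0.1  75.  -36.2] [-1.  -0.8 -1. ] 17.99
39 False [ -0.1  75.  -39.1] [-0.8 -0.2 -0.9] 17.93
41 False [ -0.1  75.  -41.1] [-1.2 -1.   0.6] 17.83
42 False [ -0.1  75.  -42. ] [-0.3  0.9  1.1] 17.91
43 False [ -0.1  74.9 -42.7] [-1.  -0.2  6.6] 17.56
44 False [ -0.1  74.9 -43. ] [-2.2 -1.  14.6] 17.53
45 False [ -0.1  74.9 -43.4] [-2.3  0.1 23. ] 17.54
[ -0.1  74.9 -43.3] [-2.1 -0.  22.9] 10.1833
```

23 N stiff at about 43 mm depth against a 4 N friction tab means the tab is at its stop. Now I'll withdraw and take the key back above the holder, with a check view.

Run:
```python
from h import *
from plant import bot,sensors,effector,snapshot
K=np.array([474.6,-308,104.])
bot.line_to(pan(0,75,98+15),max_speed=120); print((PR.T@sensors.get_force()).round(1))
bot.line_to(pan(-40,75,98+90)); bot.reach(K+[0,0,90],down(96)); bot.hold(.2)
print(sensors.get_ee_pos(),sensors.get_force().round(1),sensors.get_wrist_torque(),sensors.get_clock())
s=snapshot("side"); pickle.dump(s,open("side3.pkl","wb"))
cv2.imwrite("pics/side3.png",np.hstack([cv2.resize(load("side1.pkl")["img"][230:320,280:350],None,fx=5,fy=5),cv2.resize(s["img"][230:320,280:350],None,fx=5,fy=5)]))
```

```text
[-1.  -0.5 -0.9]
[ 474.89233831 -306.89908364  194.25966361] [-0.2 -0.  -1.2] [-0.03330178 -0.04212368 -0.02830042] 13.3083
```

View pics/side3.png

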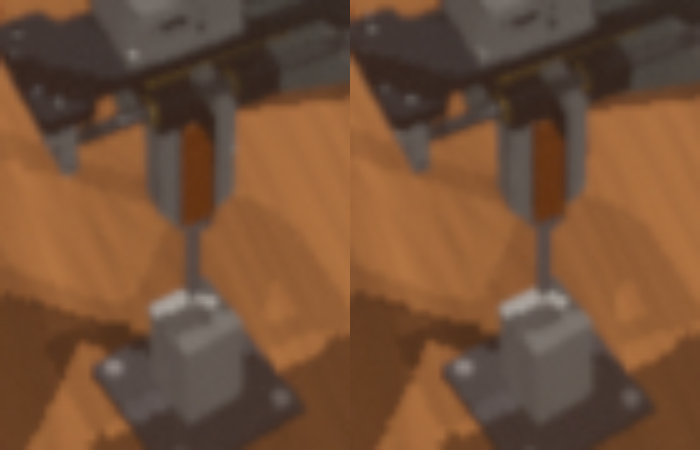

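Before (left) and after (right) look the same: the rod is at crop x≈192 in both, so there was no slip in the grip. Now I'll lower it into the hole, guarded.

Run:
```python
from h import *
from plant import bot,sensors,effector,snapshot
K=np.array([474.6,-308,104.])
bot.line_to(K+[0,0,78],max_speed=100)
h=bot.line_to(K+[0,0,60],max_speed=60,threshold=8); print(h,sensors.get_ee_pos(),sensors.get_force().round(1))
if not h:
    h=bot.line_to(K+[0,0,8],max_speed=100,threshold=12); print(h,sensors.get_ee_pos(),sensors.get_force().round(1))
    if not h:
        h=bot.line_to(K+[0,0,-2],max_speed=40,threshold=6); print(h,sensors.get_ee_pos(),sensors.get_force().round(1))
print(sensors.get_clock())
```

```text
False [ 474.36447513 -307.87704095  163.45014948] [-0.5 -0.5 -0.5]
False [ 474.96170013 -308.33454536  112.41541273] [ 0.1  0.  -1. ]
True [ 475.48496878 -308.73986559  103.80891253] [0.  1.2 3.9]
15.0333
```

Run:
```python
from h import *
from plant import bot,sensors,effector,snapshot
K=np.array([474.6,-308,104.])
effector.ungrasp(); bot.hold(.3)
bot.line_to(K+[0,0,80],max_speed=200); 
bot.reach(pan(-12,-30,41+70),face(0,-90)); bot.hold(.1)
print(sensors.get_ee_pos(),pan(-12,-30,111),sensors.get_clock())
im=[]
for n in("side","top"):
    s=snapshot(n); pickle.dump(s,open(f"{n}4.pkl","wb"))
    print(n,"knob",proj(s,pan(-12,-30,46)),"keytop",proj(s,[475,-308,136]))
s=load("side4.pkl");t=load("top4.pkl")
cv2.imwrite("pics/4.png",np.vstack([np.hstack([cv2.resize(s["img"][160:260,270:370],(380,380)),cv2.resize(s["img"][250:340,280:370],(380,380))]),cv2.resize(t["img"][175:260,280:450],(760,380))[:215]]))
```

```text
[508.62498914  -1.7022838  173.12387266] [507.37737882  -0.71354835 172.84295968] 18.4083
side knob [306.77055135 207.20320035] keytop [317.79999664 278.39939639]
top knob [321.06673901 207.49664242] keytop [433.351243   231.21081961]
```

View pics/4.png

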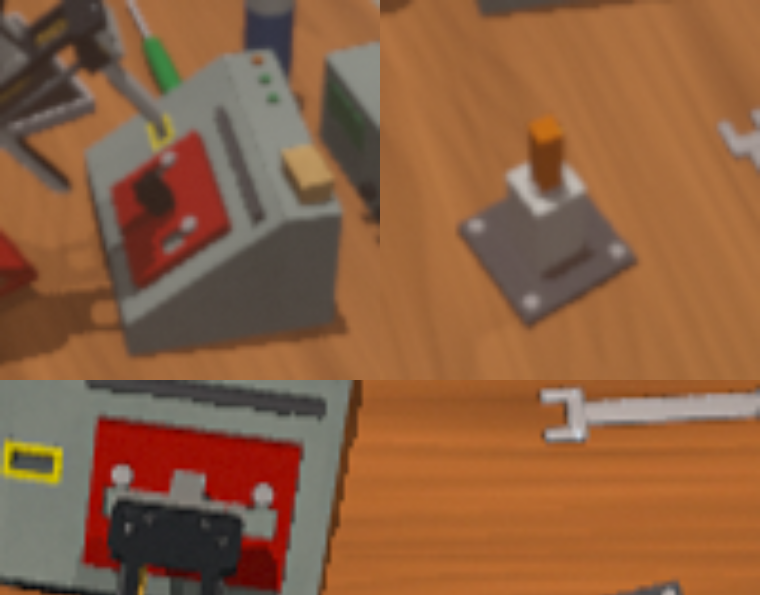

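The key is standing upright in the holder with its collar on the block (side crop (545,150)). The gripper is in front of the cover's knob. I'll descend along the normal and grip.

Run:
```python
from h import *
from plant import bot,sensors,effector,snapshot
def loc(): return (PR.T@(sensors.get_ee_pos()-PO)).round(1)
def F(): return (PR.T@sensors.get_force()).round(1)
h=bot.line_to(pan(-12,-30,41),max_speed=100,threshold=10); print(h,loc(),F())
if not h:
    effector.close(f_grip=40); print(sensors.get_grip_width()*94,loc(),F(),sensors.get_clock())
```

```text
False [-11.9 -30.   41.1] [-0.5 -0.2 -0. ]
23.92683425208781 [-12.1 -30.   41. ] [ 0.6 -0.5 -0.1] 20.4333
```

Run:
```python
from h import *
from plant import bot,sensors,effector,snapshot
def loc(): return (PR.T@(sensors.get_ee_pos()-PO)).round(1)
def F(): return (PR.T@sensors.get_force()).round(1)
h=bot.line_to(pan(9.7,-30,41),max_speed=50,threshold=20); bot.hold(.1); print(h,loc(),F(),sensors.get_grip_width()*94)
if loc()[0]>6.5:
    h=bot.line_to(pan(9.7,-30,48),max_speed=40,threshold=15); print(h,loc(),F())
print(sensors.get_clock())
s=snapshot("side");pickle.dump(s,open("side5.pkl","wb")); cv2.imwrite("pics/5.png",cv2.resize(s["img"][160:260,270:370],(600,600)))
```

```text
False [  9.5 -30.   41. ] [-0.7  0.3  0.2] 23.753900296431983
False [  9.4 -30.   48.2] [-0.5 -1.2 -1. ]
21.4417
```

View pics/5.png

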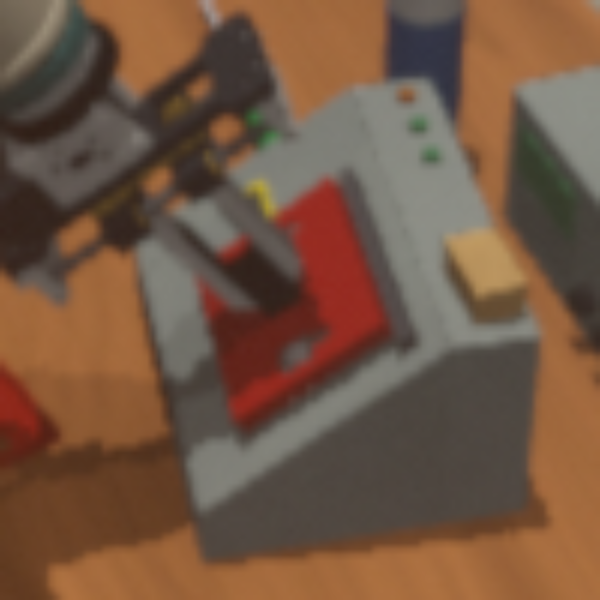

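The cover is against the rail with the studs in the wide ends, and it lifted 7 mm with no resistance. Now to lift it clear and carry it over the tray.

Run:
```python
from h import *
from plant import bot,sensors,effector,snapshot
def F(): return sensors.get_force().round(1)
T=np.array([475.4,329.3,46.])
bot.line_to(pan(9.5,-30,41+90),max_speed=120); print(F(),sensors.get_grip_width()*94)
bot.reach(T+[0,0,130],down(101.3)); bot.hold(.15)
print(sensors.get_ee_pos(),F(),sensors.get_wrist_torque(),sensors.get_grip_width()*94,sensors.get_clock())
for n in("side","top"):
    s=snapshot(n);pickle.dump(s,open(n+"6.pkl","wb"))
cv2.imwrite("pics/6.png",np.hstack([cv2.resize(load("side6.pkl")["img"][120:220,200:320],None,fx=3.3,fy=3.3),cv2.resize(load("top6.pkl")["img"][190:290,150:270],None,fx=3.3,fy=3.3)]))
```

```text
[-0.2 -0.2 -2.8] 23.794738991176654
[475.6822759  327.99590241 176.25017066] [-0.4  0.1 -1.9] [-0.03751451 -0.14042485 -0.00617853] 23.807145459388156 23.75
```

View pics/6.png

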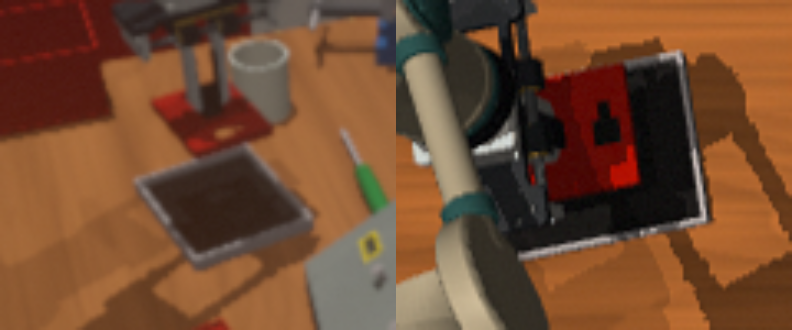

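The cover is held level over the tray, with its edges parallel to the tray's. Lowering it now.

Run:
```python
from h import *
from plant import bot,sensors,effector,snapshot
T=np.array([475.4,329.3,46.])
h=bot.line_to(T+[0,0,6],max_speed=100,threshold=12); print(h,sensors.get_ee_pos(),sensors.get_force().round(1))
if not h:
    h=bot.line_to(T+[0,0,-2],max_speed=25,threshold=5); bot.hold(.1); print(h,sensors.get_ee_pos(),sensors.get_force().round(1))
    if sensors.get_ee_pos()[2]<50:
        effector.ungrasp(); bot.hold(.2); bot.line_to(T+[0,0,90],max_speed=200); bot.reach([330,100,330],down(101.3))
        for n in("side","top"):
            s=snapshot(n);pickle.dump(s,open(n+"7.pkl","wb"))
        cv2.imwrite("pics/7.png",np.hstack([cv2.resize(load("side7.pkl")["img"][120:220,200:320],None,fx=3.3,fy=3.3),cv2.resize(load("top7.pkl")["img"][190:290,150:270],None,fx=3.3,fy=3.3)]))
print(sensors.get_clock())
```

```text
False [475.92438353 329.59863953  52.68325411] [ 0.9 -0.5 -2.5]
True [475.99075036 329.58539383  45.90154703] [0.4 0.2 5.1]
28.9833
```

View pics/7.png

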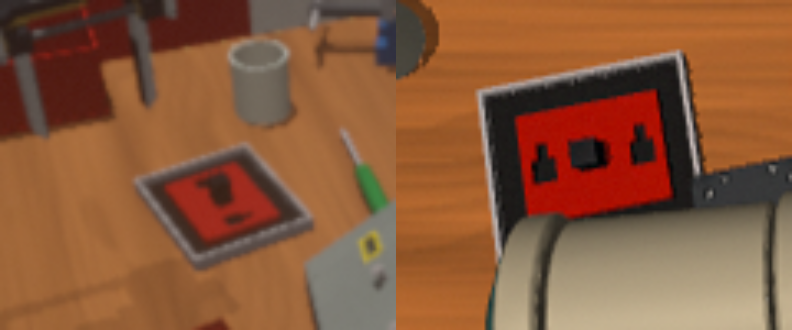

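The cover lies flat, knob up and central in the tray (side crop (222,200)). One last overall look at the key and bystanders before I hand in.

Run:
```python
from h import *
from plant import bot,sensors,effector,snapshot
bot.reach([250,-200,420],down(60)); bot.hold(.3)
s=snapshot("side");t=snapshot("top")
P=cloud(t); hsv=cv2.cvtColor(t["img"],cv2.COLOR_BGR2HSV)
m=((hsv[...,0]<6)&(hsv[...,1]>150)&(hsv[...,2]>60)); m[:200]=0;m[275:]=0;m[:,:175]=0;m[:,250:]=0
q=P[m]; print("cover top: z",np.nanmedian(q[:,2]),np.nanstd(q[:,2]))
r=cv2.minAreaRect(np.array([plane(t,u,v,17)[:2] for v,u in np.argwhere(m)],np.float32)); print("cover rect",r)
cv2.imwrite("pics/8.png",np.vstack([s["img"],t["img"]])[:, :]); 
o=np.vstack([s["img"],t["img"]]);cv2.imwrite("pics/8.png",cv2.resize(o,None,fx=.75,fy=.75))
cv2.imwrite("pics/9.png",cv2.resize(np.hstack([load("side0.pkl")["img"][260:340,285:365],s["img"][260:340,285:365]]),None,fx=4,fy=4))
print(sensors.get_force(),sensors.get_clock())
```

```text
cover top: z 16.728104419828355 4.4331430388405835
cover rect ((475.17266845703125, 329.39794921875), (103.79106903076172, 131.94268798828125), 11.218704223632812)
[0.29207419 0.17404979 0.00164252] 30.6083
```

View pics/8.png

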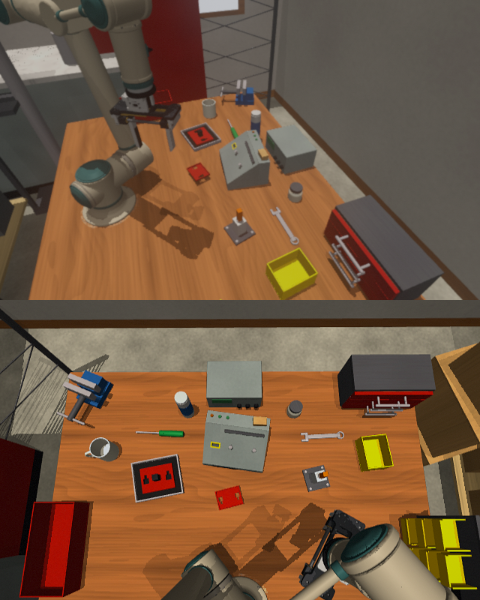

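View pics/9.png

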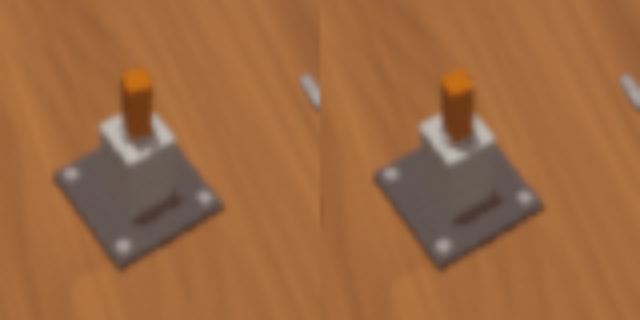

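The key stands exactly as it did at the start (orange top at crop (137,75) before, (457,75) after). The cover is in the tray, the bystanders haven't moved and the arm is clear. Handing in.

Run:
```python
from plant import bot,sensors
print(bot.hand_in(),sensors.get_clock())
```

```text
the job is handed in; nothing more can be done
the job is handed in; nothing more can be done
```

The job is done and was handed in after about 31 s of the 72 s allowed; the hand-in gave no verdict.

**What I did:** I pressed the key through the slot, stood it back in its holder, slid the cover about 21.5 mm up the slope, lifted it off its studs and laid it in the tray.

**Last checks:**
- **Latch:** I could not see the tab. I judged it fully down because the key met a stiff stop of 23 N at about 43 mm depth. The stop should be at 42 mm, so this was about 1 mm deeper than expected. The roughly 4 N push on the way down did not show in the readings. The cover then slid without resistance, which fits an unlocked latch.
- **Key:** It is upright in its holder and let go, and looks the same as in the first picture.
- **Cover:** It is knob up, with its centre within 1 mm of the tray centre I measured and its top about 17 mm above the bench, as it should be lying flat. The depth readings on it scattered by 4 mm, so flatness rests on that height and the look of the pictures.
- **Surroundings:** Nothing else on the bench looked moved in the last pictures, judged by eye. The arm was clear of everything.

The two cameras disagreed by about 4 mm sideways (along world y). I used the top camera, and the slot had room to spare in that direction.

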